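Seat the nut runner and counter-hold the bolt head behind the bracket

TASK

Pick up the nut runner, set it astride the guide rail with its socket towards the bracket, and slide it along until it stands against the bracket with its socket round the nut and the detent has clicked into it. Then reach down into the narrow gap behind the bracket, grasp the tee bolt's head across its two long flats, bring those flats upright against the rubber bush and keep the head from turning: finish while still gripping it firmly, with the runner still home. Do not disturb the spanner, the jar or the tray.

Things in the scene. Friction and masses are not known exactly. Their poses are not given: they have to be found in the camera images.
- rig: Fixed steel rig, 245 x 120 mm base plate 10 mm thick (x -170 to 75). Origin: on the bench, centre line, in the plane of the bracket's front face; x along the rail towards the bracket and bolt, z up. Guide rail on the centre line, x -165 to 0, 20 mm wide, crest half-round (radius 10), top at z=30. Nut and thread end, 22 mm across, stand out of the bracket to x=-18 at z=75.
- bracket_top (a point): Middle of the bracket's top edge, rig axes, 105 mm above the bench. Bracket: upright grey plate 8 mm thick, 100 mm wide across the rail. Behind it (rig x 58 to 64) a parallel backing plate, 100 wide, top 82 mm above the bench. The 50 mm gap between them is open above and at both sides.
- runner_home (a point): Point fixed on the rig, rig axes: where runner_grip is when the runner is home, its feet against the bracket (rig x=-51, y=0, z=70 mm). To set the runner astride the rail clear of the detent, start with its grip point 80 mm to -x of this.
- runner_grip (a point): Mid-housing of the loose nut runner (0.35-0.65 kg; 80 long x, 44 wide y, 87 tall): 60 mm above its underside, 51 behind its front, 29 before its rear, 27 below its top. Black housing 58 x 44 mm on two feet, 24 mm apart inside, channel 22 deep, that straddle the rail and stand on the base plate; ring socket (36 mm, bore 30) at the +x end. Starts upright. Grip across the 44 mm.
- runner_socket (a point): Centre of the mouth of the runner's ring socket, 65 mm above its underside, 50 mm ahead of the grip point, runner axes; at the bracket's face round the nut when home.
- detent (a joint): Steel spring ball in the rail's crest at rig x=-20 mm, standing 5 mm over the crest: 0 = up, negative (m) = pressed, to -0.006; spring 1.6 N up, 4 N when pressed 3 mm. The runner's front presses it in the last 28 mm of travel; it clicks up into a pocket under the runner when home. Pushing past takes 3 to 8 N with friction; the bracket then stops it hard.
- bolt_head: Head of the tee bolt in the gap: steel bar 12 mm (x, along the bolt) by 14 (y, between its long flats) by 36 (z). Origin at its centre: rig x=33, y=0, z=75 mm, 30 below the bracket's top, 19 clear before and behind. A rubber bush rests it turned 0.22 to 0.34 rad about rig x; upright takes 0.1 N m and it turns back if let go. Closing on it from above along rig y, centred, brings it upright.
- spanner: Steel spanner lying on the bench (a bystander); origin at its middle.
- jar: Clear jar with a steel lid, 60 mm across, 75 tall (a bystander); origin at its underside.
- tray: Blue open parts tray, 110 x 150 x 50 mm (a bystander); origin at its underside.

How it is judged:
By the outcome, as a careful person would: the job done as asked, in the order asked, and still so for the second after the job is handed in, while the arm keeps its last pose, push and grip.
It also fails if it takes over 48 s, if anything falls off the work surface, if the arm or the gripper's body presses on something with over 40 N, if the wrist force passes 120 N, or if a joint passes its speed limit or range.

ROBOT

A 6-joint arm with a two-finger parallel gripper is mounted at the origin on the work surface. World frame = base frame: x ahead of the robot, y to its left, z up, the work surface at z = 0. Lengths are in m, angles in rad, forces in N, time in s.
With the tool pointing down it reaches from about 0.275 to 0.875 m from the base axis. Payload 12.5 kg.
Tool frame: the origin (TCP) lies at the very end of the fingers, on their centre line; the grasp point (between the pads) lies 19 mm behind it; z points along the fingers, y is the line along which they close (so a half turn about z gives the same grasp; the last joint's range is limited). The gripper opens to 85 mm and grips with 20 to 120 N. Pads are 22 mm wide; open, the fingers measure 114 mm over their backs; the gripper's body (76 mm by 85 mm) begins 54 mm behind the grasp point. The pads swing forward as they close: fully open they stand 13 mm farther back than shut.
Start: joints at [-1.377, 0.351, 1.652, -0, 1.139, -0.085], TCP at [0.151, -0.529, 0.231] pointing down, gripper open.
Joint ranges: [-2.75, 2.75], [-0.79, 2.1], [0.01, 2.65], [-1.57, 4.71], [0.07, 3.14], [-2.87, 2.87]. Speed limits (rad/s): [2.22, 2.22, 2.79, 3.14, 3.14, 3.14].

INTERFACE

Orientations are given as a 3x3 rotation matrix whose columns are the frame's x, y, z axes.
In Python, from bench import manip gives the robot as it stands. Calls block until the motion is done:
- manip.move_ptp(position, orientation): joint-space move of the TCP to a pose.
- manip.move_l(position, attitude=None, max_speed=0.15): straight line of the TCP; attitude=None keeps the orientation; max_speed is the mean speed in m/s.
- manip.move_j(angles): joint-space move.
- manip.set_gripper(opening, effort=None): opening from 0.0 (shut) to 1.0 (fully open); effort is the grip in N (None keeps the last); returns when the fingers have stopped.
- manip.dwell(seconds).
- manip.inverse_kinematics(position, orientation): joint angles nearest the present ones, or None.
- manip.grab_frame(name): name is "scene" or "top" or "wrist"; returns (picture, depth): 384x512x3 uint8, red, green, blue; 384x512 float32, m along the optical axis (not along the pixel's ray), 0 where there is no reading.
- manip.get_calibration(name): a dict with "camera_matrix" (3x3 intrinsics, pixels), "R" (3x3) and "t" (3): a world point X has camera coordinates R X + t. Camera axes: x right, y down, z forward; pixel columns grow to the right and rows downward; lengths in m; the calibration is good to about 2 mm. A picture is of the moment at which its call begins: read the wrist's pose just before it. get_calibration takes no time and is no camera call; for the wrist camera it gives the pose at the moment of the call.
A pose or a line that the arm cannot do raises manip.Unreachable and nothing moves.
- manip.sign_off(): hands the job in; it is judged then, once.
Trained networks look in the newest picture that a camera, given by its name, has taken for a name from the list of things; names that differ only in an ending like _2 or _b are one class to them, and where a whole thing is asked for, a point or a joint stands for the part that bears it (a point fixed in the world has none). Each returns a list of dicts, best first, with "confidence" (0 to 1); they miss things now and then, are a little off and sometimes report something else, mostly with a low value. They report only what shows in the picture. A call takes as long as a camera call.
- manip.look_for(camera, name): "at" ([x, y, z] in m, in world coordinates, good to about 4 mm: the middle of the surface that is visible of it).
Readings, each from a call of its own:
- manip.current_time(): time.
- manip.current_qpos(): joint angles.
- manip.current_joint_vel(): joint speeds.
- manip.current_joint_torque(): joint torques, N m.
- manip.current_ee_pos(): TCP position.
- manip.current_tcp_rot(): TCP orientation.
- manip.current_force(): force on the tool from outside, world axes, zero at the start.
- manip.current_ft_torque(): the same for the moment, N m.
- manip.current_grip_width(): opening from 0.0 (shut) to 1.0 (fully open).
- manip.current_grip_force(): force on a finger pad.
Only numpy, scipy, OpenCV 4.12 (cv2) and the standard library are available. Lean on these libraries where they do the work, as an engineer would, in place of code of your own. Each camera call takes 0.05 s, during which the arm holds its last target. There are 200 camera calls.

## Working session

There is one attempt and no reset: what is moved stays moved. The work goes in short steps, each a Python script; the robot and the scene stay as the last script left them, time stands still between calls to the robot, and variables do not carry over. Pictures are saved under pics/ and viewed, at most 10 in all, crops included, and the job is handed in when it is done.

```bash
mkdir -p pics
cat > h.py <<'E'
import numpy as np, cv2
from bench import manip as m
def cloud(cam):
    C=m.get_calibration(cam); p,d=m.grab_frame(cam)
    K=np.array(C["camera_matrix"]);R=np.array(C["R"]);t=np.array(C["t"])
    v,u=np.mgrid[:384,:512]
    X=np.stack([(u-K[0,2])/K[0,0]*d,(v-K[1,2])/K[1,1]*d,d],-1)
    W=(X-t)@R
    W[d<=0]=np.nan
    return p,W
def save(n,p): cv2.imwrite('pics/'+n,p[...,::-1])
E
python3 - <<'E'
from h import *
for c in("scene","top"):
    p,W=cloud(c); save(c+'1.png',p); np.save(c+'1.npy',W)
    for n in("rig","bracket_top","runner_grip","runner_socket","bolt_head","detent","spanner","jar","tray"):
        print(c,n,[(np.round(r["at"],3),round(r["confidence"],2)) for r in m.look_for(c,n)[:2]])
print(m.current_time(),m.current_tcp_rot())
E
```

```text
scene rig [(array([ 0.588, -0.002,  0.01 ]), 0.97)]
scene bracket_top [(array([0.586, 0.   , 0.008]), 0.69)]
scene runner_grip [(array([ 0.54 , -0.348,  0.061]), 0.93)]
scene runner_socket [(array([ 0.541, -0.346,  0.059]), 0.83)]
scene bolt_head [(array([0.767, 0.222, 0.06 ]), 0.66)]
scene detent [(array([ 0.794, -0.085,  0.006]), 0.41)]
scene spanner [(array([ 0.794, -0.088,  0.009]), 0.62)]
scene jar [(array([0.767, 0.219, 0.065]), 0.67)]
scene tray [(array([ 0.664, -0.414,  0.018]), 0.92)]
top rig [(array([ 0.573, -0.013,  0.011]), 0.91)]
top bracket_top [(array([ 0.57 , -0.015,  0.012]), 0.87)]
top runner_grip [(array([ 0.523, -0.342,  0.086]), 0.78)]
top runner_socket [(array([ 0.524, -0.342,  0.087]), 0.88)]
top bolt_head [(array([0.568, 0.057, 0.082]), 0.4)]
top detent []
top spanner [(array([ 0.797, -0.084,  0.008]), 0.69), (array([ 0.524, -0.338,  0.088]), 0.24)]
top jar [(array([0.745, 0.216, 0.073]), 0.94)]
top tray [(array([ 0.682, -0.412, -0.   ]), 0.7), (array([ 0.524, -0.34 ,  0.088]), 0.21)]
1.0 [[ 9.61394134e-01  2.75175068e-01 -5.57941751e-06]
 [ 2.75175068e-01 -9.61394134e-01  9.08990377e-06]
 [-2.86270438e-06 -1.02742968e-05 -1.00000000e+00]]
```

View pics/top1.png

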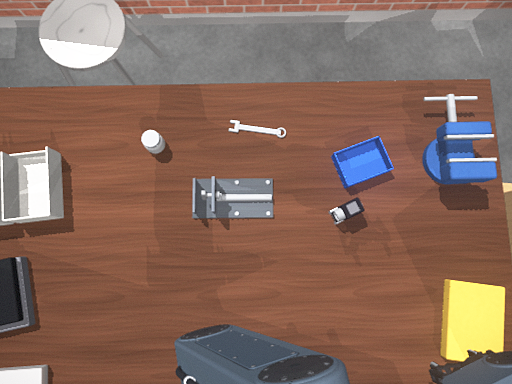

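View pics/scene1.png

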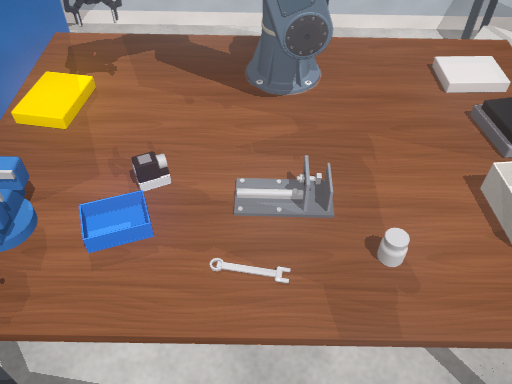

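Run:
```python
from h import *
def rect(n,W,c,r,z0,z1):
    k=(np.hypot(W[...,0]-c[0],W[...,1]-c[1])<r)&(W[...,2]>z0)&(W[...,2]<z1)
    P=W[k].astype(np.float32); b=cv2.minAreaRect(P[:,:2]*1000)
    vu=np.argwhere(k)
    print(n,len(P),b,P.mean(0),'px v,u',vu.min(0),vu.max(0))
T=np.load('top1.npy')
rect('bracket top',T,(.58,0),.2,.095,.115)
rect('backing',T,(.58,0),.2,.077,.087)
rect('bolt/nut',T,(.58,0),.2,.05,.076)
rect('rail',T,(.58,0),.2,.02,.035)
rect('runner top',T,(.525,-.342),.1,.08,.1)
rect('runner all',T,(.525,-.342),.1,.02,.1)
```

```text
bracket top 107 ((573.8766479492188, 50.547367095947266), (99.58029174804688, 30.672626495361328), 1.73628830909729) [0.5742328  0.04000114 0.10442555] px v,u [176 204] [211 215]
backing 165 ((575.07763671875, 59.327796936035156), (96.14195251464844, 81.05899047851562), 0.1869194358587265) [0.5754292  0.06872261 0.0818039 ] px v,u [178 193] [211 221]
bolt/nut 69 ((574.1331787109375, 65.55020141601562), (69.32166290283203, 99.0921630859375), 89.19258880615234) [0.5700934  0.07892877 0.06210127] px v,u [179 193] [212 217]
rail 352 ((569.8499145507812, -16.312911987304688), (223.03424072265625, 92.84615325927734), 88.61186218261719) [ 0.5712184  -0.03848968  0.02824855] px v,u [182 197] [213 271]
runner top 355 ((523.5617065429688, -347.3166198730469), (43.04106903076172, 79.44830322265625), 25.010103225708008) [ 0.52497226 -0.3517488   0.08620726] px v,u [197 336] [219 364]
runner all 544 ((548.4960327148438, -357.6850280761719), (80.50811004638672, 141.0642547607422), 66.27700805664062) [ 0.5307677  -0.34516424  0.07346753] px v,u [177 330] [223 364]
```

The top view shows the rig at about (193–273, 178–218), with the bracket at u≈213 and the rail running right, so rig x ≈ world +y. The runner is at about (347, 210) with its socket to the lower left, yaw ≈115°. The scene view agrees: the bracket is to the right of the rail, the runner upright, and the bystanders clear. Next I'll take close looks.

```bash
cat >> h.py <<'E'
def Rz(yaw):
    c,s=np.cos(yaw),np.sin(yaw)
    return np.array([[c,s,0],[s,-c,0],[0,0,-1.]])  # tool x at yaw, z down
def rect(n,W,c,r,z0,z1):
    k=(np.hypot(W[...,0]-c[0],W[...,1]-c[1])<r)&(W[...,2]>z0)&(W[...,2]<z1)
    P=W[k].astype(np.float32); b=cv2.minAreaRect(P[:,:2]*1000)
    print(n,len(P),np.round(b[0],1),np.round(b[1],1),round(b[2],2),P.mean(0).round(4)); return P
E
python3 - <<'E'
from h import *
m.move_ptp([.575,-.03,.30],Rz(np.pi/2)); print(m.current_time(),m.current_qpos())
p,W=cloud('wrist'); save('w1.png',p); np.save('w1.npy',W)
print(m.look_for('wrist','bolt_head')[:1],m.look_for('wrist','bracket_top')[:1])
m.move_ptp([.528,-.357,.25],Rz(np.radians(115))); print(m.current_time(),m.current_qpos())
p,W=cloud('wrist'); save('w2.png',p); np.save('w2.npy',W)
E
python3 - <<'E'
import cv2,numpy as np
cv2.imwrite('pics/w12.png',cv2.resize(np.hstack([cv2.imread(f'pics/w{i}.png') for i in(1,2)]),(800,300)))
E
```

```text
3.3417 [-1.34219452e-01  3.38641312e-01  1.49610806e+00 -1.21092909e-04
  1.30695798e+00 -1.32947743e-01]
[{'at': [0.576, 0.0494, 0.0816], 'confidence': 0.72}] [{'at': [0.5774, 0.0034, 0.0059], 'confidence': 0.74}]
4.7583 [-6.66360063e-01  4.94202991e-01  1.38722693e+00  2.12541701e-04
  1.25998610e+00 -1.10290737e+00]
```

View pics/w12.png

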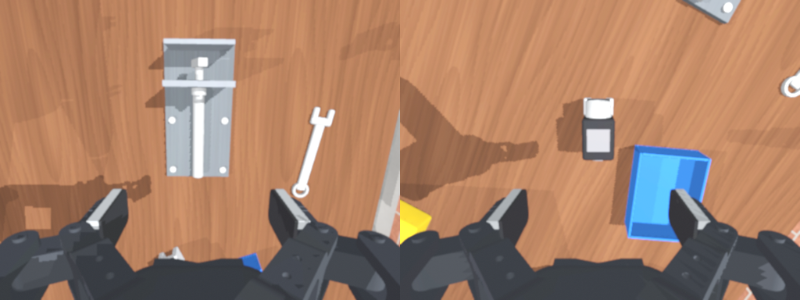

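Left: the rig with its rail vertical, the bracket at v≈83 and the bolt head at (201, 62). Right: the runner at (598, 130) with its socket up. The tray's corner at (635, 147) is close to where the right finger will descend, so I'll compute that clearance.

Run:
```python
from h import *
W=np.load('w1.npy'); c=(.575,0)
Pb=rect('brtop',W,c,.2,.100,.110); Pk=rect('backing',W,c,.2,.079,.086)
for n,P in(('br',Pb),('bk',Pk)):
    f=cv2.fitLine(P[:,:2],cv2.DIST_HUBER,0,.001,.001).ravel(); print(n,f, P[:,1].min(),P[:,1].max(),P[:,0].min(),P[:,0].max())
k=(abs(W[...,0]-.575)<.02)&(W[...,1]<.015)&(W[...,1]>-.13)&(W[...,2]>.024)&(W[...,2]<.034)
P=W[k].astype(np.float32);f=cv2.fitLine(P[:,:2],cv2.DIST_HUBER,0,.001,.001).ravel();print('rail',f,P[:,2].max(),P[:,1].min())
rect('base',W,c,.2,.006,.013)
k=(abs(W[...,0]-.575)<.03)&(W[...,1]<.09)&(W[...,1]>.04)&(W[...,2]>.072)&(W[...,2]<.1)
P=W[k]; print('bolt head?',len(P),P.min(0),P.max(0),P.mean(0))
W=np.load('w2.npy')
Q=rect('runner top',W,(.525,-.345),.07,.080,.095)
rect('housing',W,(.525,-.345),.07,.0855,.092)
# tray in runner frame
y=np.radians(115);g=np.array([.528,-.357]);d=W[...,:2]-g
fx=d@[np.cos(y),np.sin(y)];fy=d@[np.sin(y),-np.cos(y)]
k=(W[...,2]>.03)&(W[...,2]<.06)&(fy>.03)&(fy<.13)&(abs(fx)<.15)
print('tray corner fwd',fx[k].max(),'lat min',fy[k].min(), 'lat min for fx>-.02',fy[k&(fx>-.02)].min() if (k&(fx>-.02)).any() else None)
```

```text
brtop 713 [576.1  39.3] [ 7.2 98.9] 89.92 [0.5759 0.0393 0.1048]
backing 900 [576.8  58.4] [81.9 98.9] 89.22 [0.5773 0.0763 0.0819]
br [ 0.99993587 -0.01132476  0.5773086   0.03920966] 0.035639048 0.042986903 0.5266655 0.6255778
bk [0.07066835 0.9974999  0.5773389  0.07627787] 0.017511599 0.10004473 0.52786696 0.62677956
rail [ 0.01287814  0.9999171   0.5750645  -0.0546872 ] 0.033956803 -0.12944315
base 10683 [575.6 -12.3] [245.2 120.4] 89.22 [ 0.5756 -0.0122  0.0098]
bolt head? 389 [0.5600577  0.0441702  0.07318398] [0.58827138 0.07425576 0.09526129] [0.57763217 0.06080272 0.08519227]
runner top 2600 [ 525.3 -348.5] [43.7 77.4] 24.85 [ 0.5269 -0.3523  0.086 ]
housing 1978 [ 529.8 -358.2] [42.1 55.5] 25.1 [ 0.5295 -0.358   0.087 ]
tray corner fwd -0.029960555350508615 lat min 0.052876364939197944 lat min for fx>-.02 None
```

```bash
cat >> h.py <<'E'
YAW=np.radians(89.25); O=np.array([.5762,.0353])
def rig(x,y,z): # rig mm -> TCP position with grasp point there
    e=np.array([np.cos(YAW),np.sin(YAW)]);f=np.array([-e[1],e[0]])
    return [*(O+x*e/1e3+y*f/1e3), z/1e3-.019]
def st(s=''): print(s,round(m.current_time(),2),'F',np.round(m.current_force(),1),'ee',np.round(m.current_ee_pos(),4),'w',round(m.current_grip_width(),3),'gf',round(float(np.max(m.current_grip_force())),1),flush=True)
E
python3 - <<'E'
from h import *
R=Rz(np.radians(115))
m.set_gripper(.72,60)
m.move_ptp([.5298,-.3583,.13],R)
m.move_l([.5298,-.3583,.041],max_speed=.12); st('down')
m.set_gripper(0,60); st('closed')
m.move_l([.5298,-.3583,.13],max_speed=.15); st('lifted')
q=rig(-131,0,70+60); m.move_ptp(q,Rz(YAW)); st('above')
p,W=cloud('wrist'); save('w3.png',p); np.save('w3.npy',W)
p,W=cloud('scene'); save('s3.png',p)
E
python3 - <<'E'
import cv2,numpy as np
a=cv2.imread('pics/w3.png');b=cv2.imread('pics/s3.png')[120:270,180:380]
cv2.imwrite('pics/c3.png',np.hstack([cv2.resize(a,(400,300)),cv2.resize(b,(400,300))]))
E
```

```text
down 6.62 F [-0.3 -0.6 -0.3] ee [ 0.5303 -0.3587  0.0419] w 0.721 gf 0.0
closed 6.91 F [-1.1  0.6  6.6] ee [ 0.5303 -0.3587  0.0421] w 0.509 gf 62.0
lifted 7.65 F [-0.2 -0.6 -4.8] ee [ 0.5292 -0.3578  0.1288] w 0.507 gf 61.5
above 8.69 F [-0.3 -0.3 -4.8] ee [ 0.5745 -0.0964  0.1107] w 0.507 gf 61.5
```

View pics/c3.png

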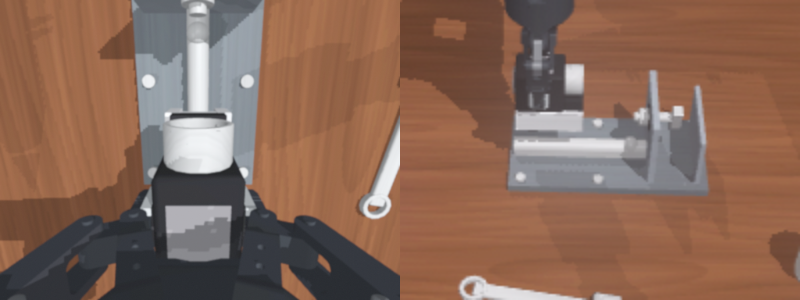

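The runner is held upright and in line with the rail: the socket is at (198, 140) and the rail at (198, 60) in the left half. I'll measure the lateral offset from the same picture, then lower.

Run:
```python
from h import *
W=np.load('w3.npy')
P=rect('housing',W,(.5745,-.096),.07,.150,.165)
P=rect('all+socket',W,(.5745,-.085),.07,.135,.165)
print(P[:,2].max())
k=(abs(W[...,0]-.575)<.02)&(W[...,1]<.01)&(W[...,1]>-.06)&(W[...,2]>.024)&(W[...,2]<.034)
P=W[k].astype(np.float32);f=cv2.fitLine(P[:,:2],cv2.DIST_HUBER,0,.001,.001).ravel();print('rail',f,len(P))
print('rail x at y=-.096',f[2]+f[0]/f[1]*(-.096-f[3]))
st()
```

```text
housing 17697 [575.4 -79.7] [ 66.6 109.3] 89.75 [ 0.5754 -0.0839  0.1556]
all+socket 22107 [575.5 -79.6] [ 66.7 109.4] 89.35 [ 0.5754 -0.0798  0.1536]
0.16499637
rail [ 0.00968472  0.9999531   0.57563806 -0.01933908] 2295
rail x at y=-.096 0.57489556
 8.79 F [ 0.6 -0.4 -4.2] ee [ 0.5745 -0.0969  0.1109] w 0.506 gf 61.5
```

Run:
```python
from h import *
D=np.array([.0003,0,0])
m.move_l(rig(-131,0,76)+D,max_speed=.1); st('76')
z=76
while z>68.5:
    z-=1; m.move_l(rig(-131,0,z)+D,max_speed=.03)
    F=m.current_force(); print(z,np.round(F,1),np.round(m.current_ee_pos(),4))
    if F[2]>3: break
print(z)
```

```text
76 9.48 F [ 0.4 -0.4 -3.2] ee [ 0.5751 -0.0959  0.0574] w 0.505 gf 61.5
75 [-0.2  0.7 -4.3] [ 0.575  -0.0957  0.0565]
74 [-0.3 -0.  -4.7] [ 0.5748 -0.0957  0.055 ]
73 [-0.5 -0.4 -3.6] [ 0.5747 -0.0957  0.0539]
72 [-0.5 -0.9 -4.3] [ 0.5747 -0.0957  0.0529]
71 [-0.4  0.3 -2.6] [ 0.5749 -0.0957  0.0522]
70 [-5.2  1.5  9.5] [ 0.5749 -0.0957  0.0521]
70
```

Run:
```python
from h import *
D=np.array([.0003,0,0])
m.move_l(rig(-131,0,70.7)+D,max_speed=.03); st('eased')
m.move_l(rig(-110,0,70.7)+D,max_speed=.04); st('-110')
m.move_l(rig(-85,0,70.7)+D,max_speed=.05); st('-85')
for x in (-80,-75,-70,-65,-61,-58,-56,-54):
    m.move_l(rig(x,0,70.7)+D,max_speed=.04); F=m.current_force(); st(x)
    if np.hypot(*F[:2])>25: break
```

```text
eased 11.23 F [-2.9  1.9  5.8] ee [ 0.5749 -0.0957  0.0521] w 0.509 gf 62.6
-110 11.91 F [1. 0. 6.] ee [ 0.5756 -0.0738  0.0521] w 0.505 gf 62.8
-85 12.56 F [0.1 1.5 5.6] ee [ 0.5758 -0.0486  0.0521] w 0.505 gf 62.8
-80 12.83 F [0.  0.7 5.2] ee [ 0.5759 -0.0437  0.0521] w 0.509 gf 62.7
-75 13.11 F [ 0.3 -0.   6.6] ee [ 0.576  -0.0388  0.0521] w 0.508 gf 62.6
-70 13.38 F [ 0.4 -0.1  6.1] ee [ 0.576  -0.0337  0.0521] w 0.511 gf 62.6
-65 13.66 F [-0.1 -0.4  5.5] ee [ 0.5761 -0.0287  0.0521] w 0.507 gf 62.5
-61 13.91 F [-0.6  0.1  6. ] ee [ 0.5761 -0.0247  0.0521] w 0.509 gf 62.7
-58 14.16 F [0.3 0.4 5.7] ee [ 0.5762 -0.0217  0.0521] w 0.505 gf 62.6
-56 14.41 F [0.1 0.7 5.9] ee [ 0.5762 -0.0198  0.0521] w 0.504 gf 62.6
-54 14.66 F [-0.9 -1.4  5.5] ee [ 0.5762 -0.018   0.0521] w 0.507 gf 62.7
```

Run:
```python
from h import *
D=np.array([.0003,0,0]); x=-54
while x<-45:
    x+=1; m.move_l(rig(x,0,70.7)+D,max_speed=.03); F=m.current_force(); st(x)
    if F[1]<-15: break
p,W=cloud('wrist'); save('w4.png',p); np.save('w4.npy',W)
p,_=cloud('scene'); save('s4.png',p)
import cv2
b=p[120:270,180:380,::-1]; a=cv2.imread('pics/w4.png')
cv2.imwrite('pics/c4.png',np.hstack([cv2.resize(a,(400,300)),cv2.resize(b,(400,300))]))
print(m.look_for('wrist','detent'),m.look_for('scene','runner_grip')[:1])
```

```text
-53 14.91 F [ 1.2 -2.4  5.2] ee [ 0.5762 -0.0172  0.0521] w 0.506 gf 62.7
-52 15.16 F [ 0.1 -4.   6.6] ee [ 0.5762 -0.0163  0.0521] w 0.51 gf 62.7
-51 15.41 F [-0.4 -6.6  5.9] ee [ 0.5762 -0.0158  0.052 ] w 0.507 gf 62.7
-50 15.66 F [ -1.  -14.6   5.2] ee [ 0.5763 -0.0158  0.0521] w 0.508 gf 62.6
-49 15.91 F [ -1.4 -22.8   6.9] ee [ 0.5763 -0.0156  0.0522] w 0.504 gf 62.7
[] [{'at': [0.5971, 0.003, 0.0548], 'confidence': 0.85}]
```

View pics/c4.png

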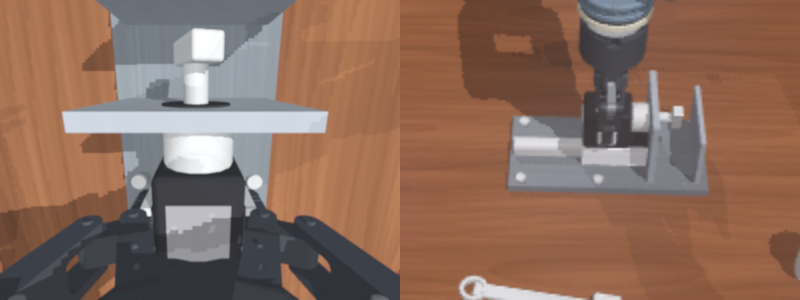

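The runner stands flush: the socket meets the bracket at (198, 145), and the hard stop came at TCP y=−0.0158, which is rig x≈−51, i.e. home. The bolt head is visible, tilted, at (200, 45). I'll ease off, release, rise and check.

Run:
```python
from h import *
D=np.array([.0003,0,0])
m.move_l(rig(-50.8,0,71)+D,max_speed=.03); st('ease')
m.set_gripper(.8); st('open')
m.move_l(rig(-51,0,195)+D,max_speed=.15); st('up')
p,W=cloud('wrist'); save('w5.png',p[:, :]); np.save('w5.npy',W)
Q=rect('housing',W,rig(-51,0,0)[:2],.045,.093,.102)
k=(abs(W[...,0]-.577)<.02)&(W[...,1]<.08)&(W[...,1]>.055)&(W[...,2]>.080)&(W[...,2]<.1)
P=W[k].astype(np.float32);print(len(P),P.min(0),P.max(0),P.mean(0))
```

```text
ease 16.36 F [  0.7 -10.2   3.7] ee [ 0.576  -0.0158  0.0521] w 0.509 gf 62.3
open 16.73 F [0.3 0.6 0.8] ee [ 0.5756 -0.015   0.0518] w 0.803 gf 0.0
up 17.7 F [ 0.8 -0.4  0.2] ee [ 0.5754 -0.0156  0.1751] w 0.8 gf 0.0
housing 4039 [576.7  -7.5] [72.7 43.8] 89.36 [ 0.5767 -0.0133  0.0967]
494 [0.5712896  0.05500013 0.08000403] [0.58803463 0.0738461  0.09585972] [0.57943124 0.06665696 0.08928737]
```

View pics/w5.png

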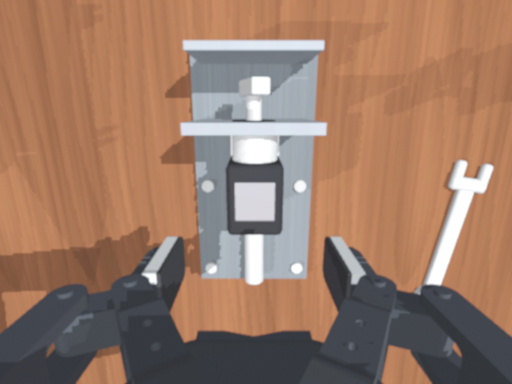

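The runner stayed home, its housing centred on the rail at (255, 200) with the socket meeting the bracket. The bolt head at (257, 86) leans to the right. Next is the bolt grasp.

Run:
```python
from h import *
D=np.array([.0003,0,0])
m.set_gripper(.7)
m.move_l(rig(33,0,160)+D,max_speed=.15); st('above')
m.move_l(rig(33,0,110)+D,max_speed=.1); st('110')
m.move_l(rig(33,0,75)+D,max_speed=.06); st('down')
print(np.round(m.current_ft_torque(),2))
```

```text
above 18.76 F [-0.3 -0.3 -0.2] ee [0.5771 0.0679 0.1413] w 0.699 gf 0.0
110 19.41 F [ 0.8  0.9 -0.6] ee [0.5773 0.0681 0.0914] w 0.699 gf 0.0
down 20.14 F [ 0.2 -0.8 -0.2] ee [0.5771 0.0683 0.0561] w 0.699 gf 0.0
[-0.02 -0.   -0.01]
```

Run:
```python
from h import *
m.set_gripper(0,80); st('closed'); m.dwell(.4); st(); print(np.round(m.current_ft_torque(),2))
p,W=cloud('wrist'); save('w6.png',p); s,_=cloud('scene'); save('s6.png',s)
a=p[...,::-1]; b=s[120:270,180:380,::-1]
cv2.imwrite('pics/c6.png',np.hstack([cv2.resize(a,(400,300)),cv2.resize(b,(400,300))]))
```

```text
closed 20.62 F [-6.  -0.8  2.2] ee [0.5762 0.0683 0.0559] w 0.152 gf 77.9
 21.02 F [-5.9 -0.7  0.9] ee [0.5762 0.0683 0.0559] w 0.153 gf 77.9
[0.05 0.88 0.03]
```

View pics/c6.png

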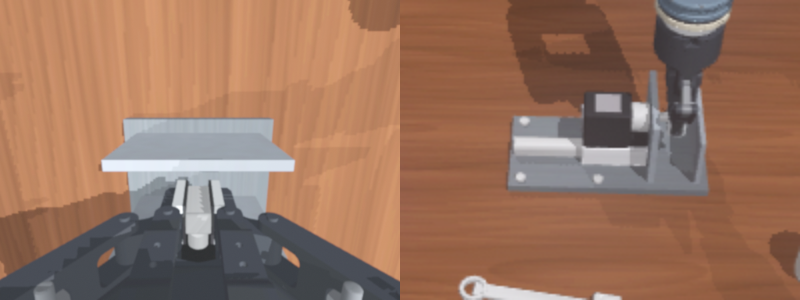

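The wrist half shows the head at (200, 205) clamped between the pads. The width is 13 mm, and the runner's 44 mm also read 0.8 mm short, so this matches the 14 mm flats held upright. The scene half shows the runner still home. I'll ease the 6 N side load and hand in.

Run:
```python
from h import *
m.move_l(np.array(rig(33,0,75))+[-.0005,0,0],max_speed=.02); m.dwell(.4); st(); print(np.round(m.current_ft_torque(),2))
if m.current_grip_force()>60 and .13<m.current_grip_width()<.18: print(m.sign_off())
```

```text
21.77 F [ 0.7 -0.7 -3.8] ee [0.5762 0.0683 0.0559] w 0.15 gf 78.0
[ 0.06  0.06 -0.01]
the job is handed in; nothing more can be done
None
```

The job is handed in at about 22 s: the runner is home against the bracket with its socket round the nut, and the bolt head is gripped across its flats at 78 N and reads upright from the grip width. I did not observe the detent click directly; the hard stop at rig x ≈ −51 mm is the evidence for it.

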